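Hold the vial rack into the drawer's back corner for screwing

TASK

I am fitting the bamboo vial rack to the back of this drawer. Stand the loose wooden peg all the way down in the empty hole next to the grey dish, in the row of holes nearest the drawer's back panel, and let go of it: it is the stop that keeps the rack off the dish. Then bring the rack flush against the back panel with its end up against that peg, press it into the back panel and the floor together with one firm slanting push of about two kilos (20 N), and finish while still holding it there so that I can drive the screws from behind; leave the dish, the measuring spoon and the tray of vials where they are.

Things in the scene. Friction and masses are not known exactly. Their poses are not given: they have to be found in the camera images.
- drawer: Whitewashed pine drawer, fixed, lifted out of its cabinet and standing on the counter, front towards the robot. Inside 306 mm front to back, 350 mm wide; walls 13 mm thick, tops 95 mm above the counter, the front 30 mm thick in all and 120 mm high. Origin: under the middle of its inside, at counter height; x towards its back, y to its left, z up.
- back_panel: Inner face of the drawer's upright back panel (the fence), 350 mm wide, its top edge 69 mm above the floor board. Origin: middle of the foot of this face, on top of the floor board (26 mm above the counter). x points out through the panel, away from the drawer's inside (the inside is at negative x); y along the panel to the left seen from the drawer's front; z up.
- peg_board: The drawer's perforated floor board, on which the rack lies: pine, 18 mm thick, 306 x 350 mm, with twelve through holes of 21.5 mm diameter in three rows of four, 85 mm apart both ways, over the closed drawer bottom. Origin: centre of the board's underside, axes parallel to the back panel's; the top face is at z = 18 mm.
- hole (a point): Centre of the mouth, level with the top of the floor board, of the hole in which the peg goes: 21.5 mm diameter, 18 mm deep, rim chamfered 1 mm. It is in the row nearest the back panel (axis 40 mm in front of the panel and 45 mm left of the panel's middle), the second hole from the left, just right of the dish (about 35 mm from its rim).
- peg: Loose round bamboo peg, 20 mm diameter, 100 mm long, 30 g, standing upright by itself on the counter to the left or right of the drawer; foot chamfered 2 to 3 mm. Origin at its centre (half-way up), z along it. Fully down in the hole, its centre is 32 mm and its top 82 mm above the floor board.
- rack: Loose empty bamboo vial rack, about 0.4 kg, upright on the floor board, some way in front of the back panel; slides easily (friction about 0.3). 186 mm long (y), 80 mm deep (x), 71 mm high. Origin: centre of its underside; +x towards its flat upright back face (at x = 40 mm, 66 mm high), y to its left, z up. Its back goes against the panel, its left end (y = 93 mm) against the peg.
- rack_slot (a point): Point on the rack's ramp in the middle of the middle slot, 34 mm above the rack's underside, over its origin. The ramp rises 36 degrees from the 22 mm high front rail (x = -40 to -30 mm) to the back: surface at height 12 mm at x = -30 mm, 56 mm at x = 30 mm, so it faces up and to the front. Five slots 26 mm wide run up it, 35.4 mm apart, between six ribs.
- rack_rib (a point): Point in the middle of the rib just left of the rack's middle slot (5 mm in front of, 17.7 mm left of and 41 mm above the rack's origin). Each rib is a 9 mm thick wall running straight up the ramp, 18 mm proud of it (square to the ramp); this point is 9 mm above the ramp. It can be gripped across its thickness (along the rack's y), fingers straight down or square to the ramp.
- rack_back (a point): Point on the rack at the foot of its back face, in the middle of its length (40 mm behind the rack's origin).
- rack_end (a point): Point on the rack at the foot of its left end face, half-way front to back (93 mm to the left of the rack's origin).
- dish: Matte grey ceramic dish, 90 mm diameter, 30 mm high, in the drawer's back left corner; to be left alone. Origin: centre of its underside.
- spoon: Stainless double-ended measuring spoon, 132 mm long, 36 mm wide, 13 mm high, lying front to back on the floor board at the drawer's left side; to be left alone. Origin: under its middle.
- vials: Bamboo tray, 160 x 40 x 22 mm, holding the five slender glass vials (22 mm diameter, black screw caps, tops 90 mm above the counter), on the counter on the other side of the drawer from the peg; to be left alone. Origin: centre of its underside, x along its length.
Mind the look-alikes: they are no part of the job. What is shaped like the rack but black or orange is not meant.

How it is judged:
By the outcome, as a careful person would: the job done as asked, in the order asked, and still so for the second after the job is handed in, while the arm keeps its last pose, push and grip.
It also fails if it takes over 56 s, if anything falls off the work surface, if the arm or the gripper's body presses on something with over 40 N, if the wrist force passes 120 N, or if a joint passes its speed limit or range.

ROBOT

A 6-joint arm with a two-finger parallel gripper is mounted at the origin on the work surface. World frame = base frame: x ahead of the robot, y to its left, z up, the work surface at z = 0. Lengths are in mm, angles in rad, forces in N, time in s.
With the tool pointing down it reaches from about 150 to 775 mm from the base axis. Payload 6.1 kg.
Tool frame: the origin (TCP) lies midway between the tips of the shut fingers; the grasp point (between the pads) lies 19 mm behind it; z points along the fingers, x is the direction in which the jaws open and shut, and the axes are right-handed (so a half turn about z gives the same grasp; the last joint's range is limited). The gripper opens to 85 mm and grips with 20 to 120 N. Pads are 22 mm wide; open, the fingers measure 114 mm over their backs; the gripper's body (76 mm by 85 mm) begins 54 mm behind the grasp point. The pads swing forward as they close: fully open they stand 13 mm farther back than shut.
Start: joints at [-1.284, 0.126, -0.04, 1.405, 0, 1.571], TCP at [148.508, -503.541, 231.295] pointing down, gripper open.
Joint ranges: [-2.72, 2.72], [-0.95, 1.95], [-1.27, 1.35], [-1.78, 2.02], [-1.46, 1.47], [-3.14, 3.14]. Speed limits (rad/s): [2.39, 2.39, 3.01, 3.14, 3.14, 3.14].

INTERFACE

Orientations are given as a unit quaternion [w, x, y, z].
In Python, from station import env gives the robot as it stands.
- The arm moves only by the shell command python3 -m jog 'ROWS' [FORCE]. ROWS is JSON, a list that holds one entry, the list of rows, each a list of 5 numbers: the opening in per cent of the stroke, from 0 (shut) to 100 (fully open), then the shift along the tool's x, y, z as a fraction of full scale, then the turn about the tool's z as a fraction of full scale. A call has 1 to 10 rows; each row is the pose to reach, as a shift and turn from the pose measured when the call began, along the tool's axes at that moment, turning the shorter way round; what a row does not reach only later rows make up. Full scale, the value 1, is 50 cm for a shift and 360 degrees for a turn. A row lasts 1/12 s, in which the tool goes at most 41.7 mm and 7.16 degrees, less where a joint would pass 70% of its speed; a pose out of reach is approached as far as the arm can. A call with a number of a shift or a turn outside -1 to 1 is refused whole. A call with a gripper value outside its range is refused whole. The fingers move at their own pace and stop on an object; FORCE is the grip in N (left out, the last holds). Time passes only in rows, so rows that repeat a pose let the fingers close. It gives the time, the measured TCP pose, the force and the opening at its end, in the units of the state.
- env.state(): the state, without advancing time (a new reading comes with each control period).
- env.grab_frame(name): name is "scene" or "side" or "wrist"; returns a dict with "color" (480x640x3 uint8, blue, green, red), "z_map" (480x640 float32, mm along the optical axis (not along the pixel's ray), 0 where there is no reading), "mtx" (3x3 intrinsics, pixels), "extrinsics" (4x4, takes a point from world to camera coordinates); the wrist camera has in their place "mount" (4x4, takes a point from camera to tool coordinates, whose origin is the TCP and whose axes are the tool frame's). Camera axes: x right, y up, looking along -z (the intrinsics and any distortion apply to the point x, -y, -z); pixel columns grow to the right and rows downward; lengths in mm; the calibration is good to about 2 mm. A picture is of the moment at which its call begins: read the wrist's pose just before it.
- env.job_done(): hands the job in, once; it reports no verdict.
Trained networks look in the newest picture that a camera, given by its name, has taken for a name from the list of things; names that differ only in an ending like _2 or _b are one class to them, and where a whole thing is asked for, a point or a joint stands for the part that bears it (a point fixed in the world has none). Each returns a list of dicts, best first, with "conf" (0 to 1); they miss things now and then, are a little off and sometimes report something else, mostly with a low value. They report only what shows in the picture. A call takes as long as a camera call. They do not tell look-alikes from the thing itself.
- env.search_frame(camera, name): "at" ([x, y, z] in mm, in world coordinates, good to about 4 mm: the middle of the surface that is visible of it).
The state is a dict: "time": time; "joints": joint angles; "qd": joint speeds; "joint_torque": joint torques, N m; "position": TCP position; "orientation": TCP orientation; "wrist_force": force on the tool from outside, world axes, zero at the start; "ft_torque": the same for the moment, N m; "finger_gap": opening from 0.0 (shut) to 1.0 (fully open).
Only numpy, scipy, OpenCV 4.12 (cv2) and the standard library are available. Lean on these libraries where they do the work, as an engineer would, in place of code of your own. Each camera call takes 0.05 s, during which the arm holds its last target. There are 200 camera calls.

## Working session

There is one attempt and no reset: what is moved stays moved. The work goes in short steps, Python scripts to look and compute and a shell command to move; the robot and the scene stay as the last step left them, time stands still between calls to the robot, and variables do not carry over. Pictures are saved under pics/ and viewed, about 8 in all and at most 12, crops included, and the job is handed in when it is done.

```bash
ls; mkdir -p pics; cat > h.py <<'E'
import numpy as np, cv2
from scipy.spatial.transform import Rotation as R
from station import env
def Rq(q): return R.from_quat([q[1],q[2],q[3],q[0]])
def cam(n):
    s=env.state(); f=env.grab_frame(n)
    if 'extrinsics' in f: T=np.linalg.inv(np.array(f['extrinsics']))
    else:
        W=np.eye(4); W[:3,:3]=Rq(s['orientation']).as_matrix(); W[:3,3]=s['position']
        T=W@np.array(f['mount'])
    f['T']=T; return f
def cloud(f):
    z=np.array(f['z_map']); K=np.array(f['mtx']); v,u=np.mgrid[0:480,0:640]
    X=(u-K[0,2])/K[0,0]*z; Y=(v-K[1,2])/K[1,1]*z
    P=np.stack([X,-Y,-z],-1); P=P@f['T'][:3,:3].T+f['T'][:3,3]; P[z==0]=np.nan
    return P
def proj(f,p):
    q=np.linalg.inv(f['T'])@np.append(p,1); K=np.array(f['mtx'])
    return K[0,0]*q[0]/-q[2]+K[0,2], K[1,1]*-q[1]/-q[2]+K[1,2]
E
python3 - <<'E'
from h import *
s=env.state(); print(s)
for c in ['scene','side','wrist']:
    f=cam(c); cv2.imwrite(f'pics/{c}0.png',f['color']); print(c,f['T'].round(2).tolist(), [k for k in f])
    np.save(f'pics/{c}0.npy',cloud(f))
    if c=='wrist': continue
    for n in ['drawer','back_panel','peg_board','hole','peg','rack','rack_slot','rack_rib','dish','spoon','vials']:
        print(c,n,[(np.round(d['at'],0).tolist(),round(d['conf'],2)) for d in env.search_frame(c,n)[:4]])
E
```

```text
pics
{'time': 0.0, 'joints': array([-1.28397525e+00,  1.26380204e-01, -4.06198139e-02,  1.40537661e+00,
        4.97529869e-06,  1.57079142e+00]), 'qd': array([-4.88720373e-04,  4.65704009e-04,  8.14817168e-04,  9.06673063e-05,
       -2.03181831e-03,  4.09904593e-04]), 'joint_torque': array([ 9.88767238e-05, -4.35917509e+01,  3.52922273e+01,  1.72387582e-02,
       -7.61753404e-05, -5.63107321e-06]), 'position': array([ 148.41232604, -503.16580491,  230.52294428]), 'orientation': array([-4.75126291e-04,  8.00908393e-01, -5.98786374e-01, -6.31345544e-04]), 'wrist_force': array([ 0.41983917, -0.17588195, -0.50598745]), 'ft_torque': array([0.02851003, 0.02749657, 0.01830313]), 'finger_gap': 0.9998680938702852}
scene [[0.26, -0.81, 0.53, 931.72], [0.97, 0.23, -0.13, -129.93], [-0.01, 0.54, 0.84, 864.79], [0.0, 0.0, 0.0, 1.0]] ['color', 'z_map', 'mtx', 'extrinsics', 'T']
scene drawer [([520.0, 18.0, 28.0], 0.89)]
scene back_panel [([672.0, 17.0, 71.0], 0.56)]
scene peg_board [([533.0, 12.0, 23.0], 0.85)]
scene hole [([673.0, 11.0, 70.0], 0.75), ([528.0, 11.0, 23.0], 0.57)]
scene peg [([5
[... 875 characters left out ...]
76.0], 0.85)]
side peg [([488.0, 357.0, 66.0], 0.8)]
side rack [([669.0, -321.0, 49.0], 0.97), ([174.0, 300.0, 37.0], 0.97), ([463.0, 3.0, 66.0], 0.86), ([507.0, 69.0, 40.0], 0.69)]
side rack_slot [([668.0, -317.0, 52.0], 0.92), ([174.0, 305.0, 37.0], 0.83), ([464.0, 2.0, 67.0], 0.8)]
side rack_rib [([670.0, -318.0, 54.0], 0.96), ([465.0, 5.0, 71.0], 0.92), ([176.0, 303.0, 35.0], 0.55)]
side dish [([615.0, 130.0, 52.0], 0.62)]
side spoon [([443.0, 137.0, 42.0], 0.69)]
side vials [([433.0, -343.0, 32.0], 0.69), ([531.0, 15.0, 27.0], 0.32)]
wrist [[0.28, 0.92, 0.26, 213.82], [-0.96, 0.27, 0.08, -484.33], [-0.0, -0.27, 0.96, 374.08], [0.0, 0.0, 0.0, 1.0]] ['color', 'z_map', 'mtx', 'mount', 'T']
```

View pics/scene0.png

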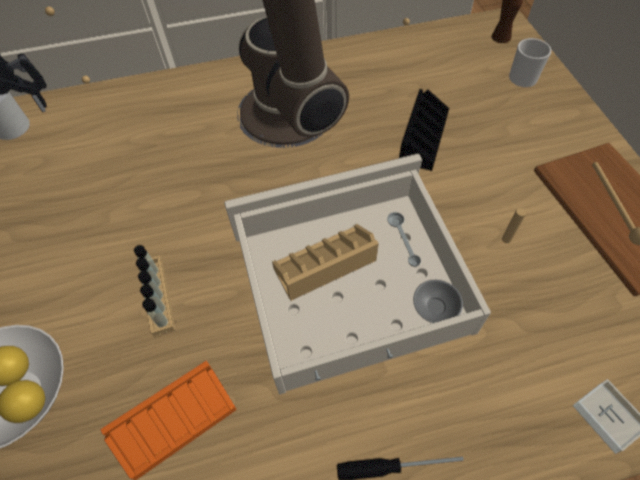

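View pics/side0.png

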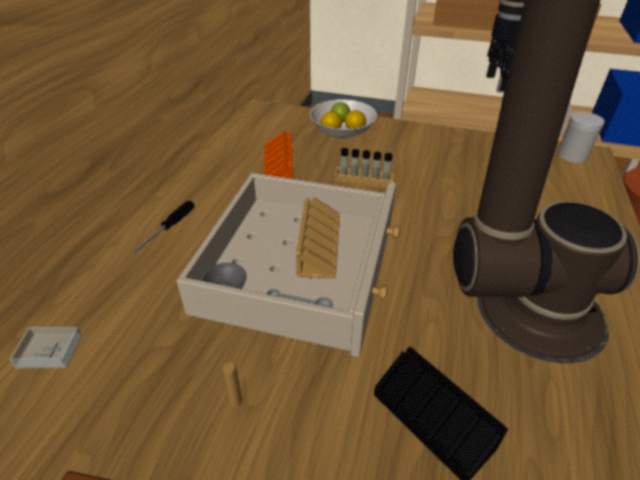

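The bamboo rack inside the drawer, scene (326,260), is the one meant. The black (425,130) and orange (170,420) ones are look-alikes outside it. The only upright peg is at scene (513,226), left of the drawer, and the hole should be at about (396,323), right of the dish.

```bash
python3 - <<'E'
from h import *
for c in ['scene','side']:
    P=np.load(f'pics/{c}0.npy'); x,y,z=P[...,0],P[...,1],P[...,2]
    m=(x>450)&(x<550)&(y>310)&(y<400)&(z>15)&(z<130)
    q=P[m]; t=q[q[:,2]>90]; print(c,'peg',len(q),q.mean(0).round(1),'top',len(t),t.mean(0).round(1),q[:,2].max().round(1))
    m=(x>320)&(x<760)&(y>-240)&(y<260)&(z>86)&(z<104)
    q=P[m]; r=cv2.minAreaRect(q[:,:2].astype(np.float32)); print('walls',len(q),r, cv2.boxPoints(r).round(0).tolist(), np.median(q[:,2]))
    m=(x>400)&(x<620)&(y>-100)&(y<110)&(z>20)&(z<35); print('floor z',np.median(z[m]))
    m=(x>390)&(x<600)&(y>-130)&(y<110)&(z>40)&(z<105); q=P[m]; r=cv2.minAreaRect(q[:,:2].astype(np.float32)); print('rack',len(q),r,cv2.boxPoints(r).round(0).tolist(),q[:,2].max())
    m=(z>22)&(z<30)&(x>380)&(x<680)
im=cv2.imread('pics/scene0.png'); cv2.imwrite('pics/c1.png',cv2.resize(im[150:400,220:540],None,fx=2.5,fy=2.4,interpolation=cv2.INTER_CUBIC))
E
```

```text
scene peg 359 [501.3 349.1  65.9] top 101 [499.3 351.3  98.2] 103.8
walls 7267 ((509.70660400390625, 18.901123046875), (335.0670471191406, 394.3369445800781), 1.7040623426437378) [[336.0, 211.0], [348.0, -183.0], [683.0, -173.0], [671.0, 221.0]] 94.48615504904456
floor z 26.10892015735044
rack 3853 ((522.94091796875, -6.117012023925781), (197.340576171875, 196.23431396484375), 12.445408821105957) [[405.0, 68.0], [448.0, -123.0], [640.0, -81.0], [598.0, 111.0]] 100.03053226935924
side peg 514 [492.2 359.3  67.6] top 161 [493.9 356.8  98.6] 102.6
walls 4571 ((500.2250671386719, 24.928268432617188), (349.21453857421875, 389.7601318359375), 1.6417416334152222) [[320.0, 215.0], [331.0, -175.0], [680.0, -165.0], [669.0, 225.0]] 94.49819721189579
floor z 26.651734819409626
rack 2610 ((522.9593505859375, -6.0552215576171875), (198.82659912109375, 194.21551513671875), 12.364924430847168) [[405.0, 68.0], [447.0, -122.0], [641.0, -80.0], [599.0, 110.0]] 99.23869459907564
```

View pics/c1.png

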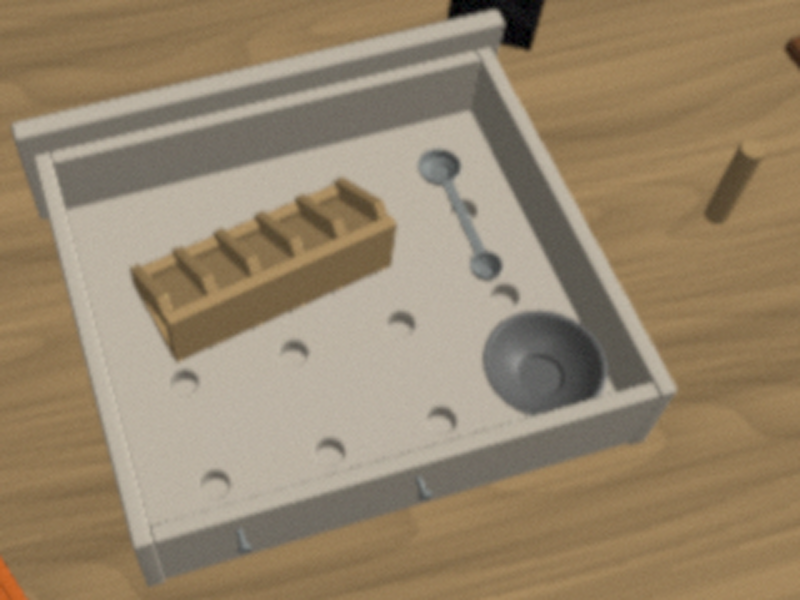

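```bash
python3 -m jog '[[[100,-0.6,-0.48,-0.1,0.041],[100,-0.6,-0.48,-0.1,0.041],[100,-0.6,-0.48,-0.1,0.041],[100,-0.6,-0.48,-0.1,0.041],[100,-0.6,-0.48,-0.1,0.041],[100,-0.6,-0.48,-0.1,0.041],[100,-0.6,-0.48,-0.1,0.041],[100,-0.6,-0.48,-0.1,0.041],[100,-0.6,-0.48,-0.1,0.041],[100,-0.6,-0.48,-0.1,0.041]]]' 30
```

```text
time: 2.08
position: [294.8, -144.0, 282.4]
orientation: [-0.001, 0.719, -0.695, 0.001]
wrist_force: [-0.3, -0.5, 0.8]
finger_gap: 1.001
```

```bash
python3 -m jog '[[[100,-0.45,-0.53,-0.06,0],[100,-0.45,-0.53,-0.06,0],[100,-0.45,-0.53,-0.06,0],[100,-0.45,-0.53,-0.06,0],[100,-0.45,-0.53,-0.06,0],[100,-0.45,-0.53,-0.06,0],[100,-0.45,-0.53,-0.06,0],[100,-0.45,-0.53,-0.06,0],[100,-0.45,-0.53,-0.06,0],[100,-0.45,-0.53,-0.06,0]]]'
python3 - <<'E'
from h import *
f=cam('wrist'); P=cloud(f); np.save('pics/w1.npy',P); cv2.imwrite('pics/w1.png',f['color'])
for n in ['hole','peg','rack','rack_rib','rack_slot','dish','back_panel']:
    print(n,[(np.round(d['at'],0).tolist(),round(d['conf'],2)) for d in env.search_frame('wrist',n)[:4]])
x,y,z=P[...,0],P[...,1],P[...,2]
m=(z>88)&(z<100); print(np.nanmin(x[m]),np.nanmax(x[m]),np.nanmin(y[m]),np.nanmax(y[m]))
print('floor',np.nanmedian(z[(z>15)&(z<35)]))
E
```

```text
time: 2.92
position: [557.2, 57.3, 311.9]
orientation: [-0.009, 0.738, -0.675, -0.01]
wrist_force: [-1.0, -0.0, -0.8]
finger_gap: 0.996
hole [([667.0, 18.0, 97.0], 0.77)]
peg [([494.0, 347.0, 71.0], 0.74)]
rack [([140.0, 337.0, 45.0], 0.97), ([651.0, -262.0, 32.0], 0.75), ([482.0, -21.0, 68.0], 0.63)]
rack_rib [([654.0, -264.0, 31.0], 0.94), ([136.0, 340.0, 40.0], 0.93), ([481.0, -22.0, 66.0], 0.8)]
rack_slot [([484.0, -21.0, 69.0], 0.58), ([140.0, 339.0, 36.0], 0.55)]
dish [([611.0, 153.0, 43.0], 0.92), ([495.0, 351.0, 69.0], 0.21), ([485.0, -19.0, 68.0], 0.16)]
back_panel [([662.0, 22.0, 95.0], 0.83)]
336.87276540821 679.190175738803 -168.18478463017448 365.7706714854328
floor 26.182516958863374
```

View pics/w1.png

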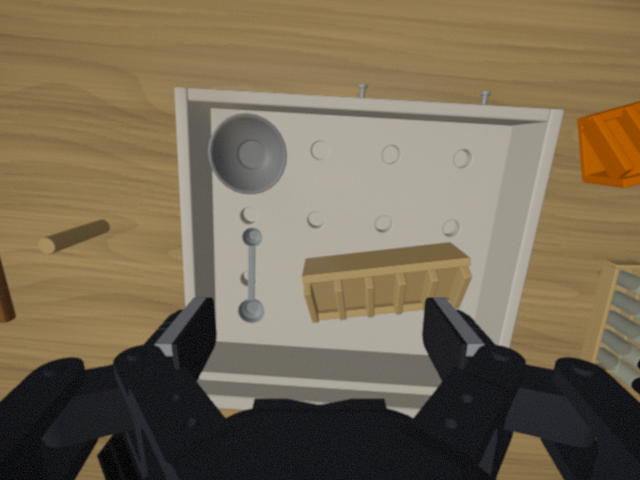

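The wrist view shows the target hole at px (320,150), just right of the dish at (248,154), and the bamboo rack at (388,280). The peg top is at (46,245).

```bash
cat > fit.py <<'E'
from h import *
def ray(f,u,v,z):
    K=np.array(f['mtx']); d=np.array([(u-K[0,2])/K[0,0],-(v-K[1,2])/K[1,1],-1.])
    d=f['T'][:3,:3]@d; o=f['T'][:3,3]; return o+d*(z-o[2])/d[2]
E
python3 - <<'E'
from fit import *
f=cam('wrist'); s=env.state(); print(s['position'].round(1),s['orientation'].round(4))
P=cloud(f)
g=f['color'][:,:,:]; 
px=[(320,150),(391,154),(462,158),(249,215),(315,219),(384,223),(451,228)]
W=np.array([ray(f,u,v,26) for u,v in px]); print(W.round(1)[:,:2])
ab=np.array([(113,45),(113,-40),(113,-125),(28,130),(28,45),(28,-40),(28,-125)],float) # drawer frame x (panel at 153)
ws=W[:,:2]; A=np.zeros((14,4)); 
for i,(a,b) in enumerate(ab): A[2*i]=[a,-b,1,0]; A[2*i+1]=[b,a,0,1]
sol,res,_,_=np.linalg.lstsq(A,ws.ravel(),rcond=None); print('scale',np.hypot(*sol[:2]),'yaw',np.degrees(np.arctan2(sol[1],sol[0])),'origin',sol[2:]); print((A@sol-ws.ravel()).round(1))
x,y,z=P[...,0],P[...,1],P[...,2]
# floor plane check and rack
q=P[(x>380)&(x<640)&(abs(y)<100)&(z<40)]; print('floor',np.nanmedian(q[:,2]))
R0=P[(x>385)&(x<570)&(y>-135)&(y<90)&(z>82)&(z<103)]; r=cv2.minAreaRect(R0[:,:2].astype(np.float32)); print('rack top',len(R0),r,cv2.boxPoints(r).round(0).tolist(),R0[:,2].max())
t=P[(x>460)&(x<540)&(y>310)&(y<390)&(z>92)]; print('peg top',len(t),t.mean(0).round(1)); t=P[(x>460)&(x<540)&(y>310)&(y<390)&(z>15)&(z<85)]; print('peg side',len(t),t.mean(0).round(1)); print(ray(f,46,245,100))
E
```

```text
[554.1  55.6 313.9] [-0.0101  0.737  -0.6757 -0.0089]
[[ 617.1   67.7]
 [ 619.9  -17.2]
 [ 622.6 -101.8]
 [ 530.2  150.4]
 [ 532.7   66.7]
 [ 535.6  -20.3]
 [ 536.9 -104.7]]
scale 1.000790565898861 yaw 1.619027263646824 origin [505.81329771  19.7272205 ]
[ 0.5  0.2  0.1  0.1 -0.2 -0.4 -0.   0.2 -0.2 -1.2 -0.6  0.8  0.4  0.2]
floor 26.116840751955124
rack top 3033 ((483.8277587890625, -17.356956481933594), (42.425865173339844, 185.8289337158203), 12.302096366882324) [[443.0, 69.0], [483.0, -113.0], [524.0, -104.0], [485.0, 78.0]] 97.476148924894
peg top 321 [496.1 352.6  99. ]
peg side 665 [498.  348.2  52.7]
[492.27696115 355.33002185 100.        ]
```

```bash
python3 -m jog '[[[100,-0.6,0.064,0.1,0.0094],[100,-0.6,0.064,0.2,0.0094],[100,-0.6,0.064,0.2,0.0094],[100,-0.6,0.064,0.2,0.0094],[100,-0.6,0.064,0.2,0.0094],[100,-0.6,0.064,0.2,0.0094],[100,-0.6,0.064,0.2,0.0094],[100,-0.6,0.064,0.2,0.0094],[100,-0.6,0.064,0.2,0.0094],[100,-0.6,0.064,0.2,0.0094]]]'
python3 - <<'E'
from fit import *
f=cam('wrist'); s=env.state(); print(s['position'].round(1),s['orientation'].round(4),s['joints'].round(2))
P=cloud(f); cv2.imwrite('pics/w2.png',f['color'])
x,y,z=P[...,0],P[...,1],P[...,2]
for a,b in [(94,104),(50,90),(12,50)]:
    m=(x>460)&(x<540)&(y>310)&(y<390)&(z>a)&(z<b); t=P[m]; v,u=np.where(m)
    if len(t): print(a,b,len(t),t.mean(0).round(1),t.min(0).round(1),t.max(0).round(1),(u.mean(),v.mean(),u.min(),u.max()))
print([(np.round(d['at'],0).tolist(),round(d['conf'],2)) for d in env.search_frame('wrist','peg')[:3]])
E
```

```text
time: 4.2
position: [528.7, 64.6, 243.8]
orientation: [-0.02, 0.738, -0.674, -0.022]
wrist_force: [0.2, 0.3, 0.3]
finger_gap: 0.999
[528.3  64.6 243.2] [-0.0197  0.7378 -0.6743 -0.022 ] [0.09 0.14 0.   1.43 0.06 3.14]
94 104 390 [495.9 351.3  99.2] [485.3 344.5  94. ] [504.8 360.8 102.3] (np.float64(9.274358974358975), np.float64(232.33076923076922), np.int64(0), np.int64(21))
50 90 702 [497.6 347.9  71.1] [485.6 344.   50. ] [505.1 358.6  89.9] (np.float64(38.35042735042735), np.float64(224.17521367521368), np.int64(12), np.int64(58))
12 50 494 [497.6 348.   32. ] [485.  343.7  12. ] [505.1 357.8  49.9] (np.float64(68.42105263157895), np.float64(216.35222672064776), np.int64(47), np.int64(84))
[([496.0, 349.0, 70.0], 0.75)]
```

View pics/w2.png

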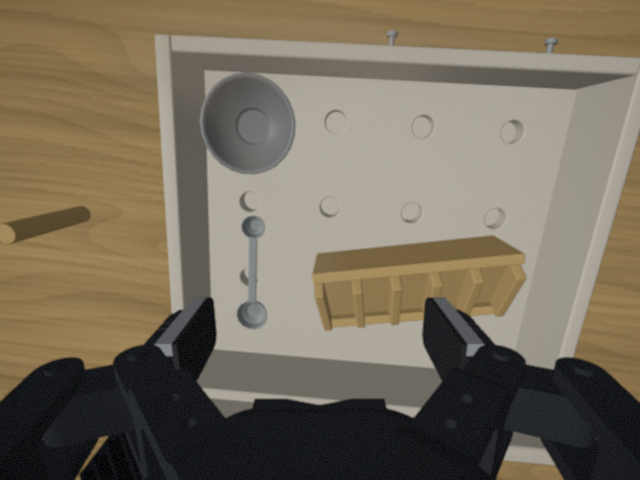

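J6 hit its limit, which tilted the tool 3.4° towards +y. Turning the jaws to lie along x takes J6 back to mid-range. It also leaves the tilt harmless, because the peg stays vertical in the pads and the shut fingers fit a rack slot.

```bash
cat >> fit.py <<'E'
def go(p,yaw=None):
    s=env.state(); r=Rq(s['orientation']).as_matrix(); d=r.T@(np.array(p)-s['position'])/500
    y0=np.degrees(np.arctan2(r[1,0],r[0,0])); t=0 if yaw is None else -((yaw-y0+180)%360-180)/360
    print('pos',s['position'].round(1),'yaw',y0.round(1),'z',r[:,2].round(3),'J',s['joints'].round(2),'F',s['wrist_force'].round(1),'t',round(s['time'],2),'gap',round(s['finger_gap'],3)); print('ROW',d.round(4),round(t,4))
E
python3 -c "
from fit import *
go((496,351.5,215),1.6)"
```

```text
pos [528.4  64.6 243.6] yaw -84.8 z [-0.006  0.059 -0.998] J [0.09 0.14 0.   1.43 0.06 3.14] F [-0.9 -0.4  0.6] t 4.3 gap 0.999
ROW [-0.5729  0.013   0.0911] -0.2401
```

```bash
python3 -m jog '[[[100,-0.1,0.013,0,-0.1],[100,-0.573,0.013,0.05,-0.24],[100,-0.573,0.013,0.09,-0.24],[100,-0.573,0.013,0.09,-0.24],[100,-0.573,0.013,0.09,-0.24],[100,-0.573,0.013,0.09,-0.24],[100,-0.573,0.013,0.09,-0.24],[100,-0.573,0.013,0.09,-0.24],[100,-0.573,0.013,0.09,-0.24],[100,-0.573,0.013,0.09,-0.24]]]'; python3 -c "
from fit import *
go((496,351.5,160),1.6)"
```

```text
time: 5.13
position: [495.8, 352.9, 215.3]
orientation: [-0.029, 0.993, -0.111, -0.006]
wrist_force: [-0.5, -0.8, -0.1]
finger_gap: 1.001
pos [495.8 352.9 215.3] yaw -12.7 z [-0.006  0.059 -0.998] J [0.59 0.26 0.09 1.37 0.05 2.39] F [-0.5 -0.8 -0.1] t 5.13 gap 1.001
ROW [0.0032 0.0088 0.1102] -0.0398
```

```bash
python3 -m jog '[[[100,0,0.005,0.04,-0.02],[100,0.001,0.005,0.07,-0.04],[100,0.001,0.005,0.07,-0.04],[100,0.001,0.005,0.07,-0.04]]]'; python3 - <<'E'
from fit import *
f=cam('wrist'); P=cloud(f); x,y,z=P[...,0],P[...,1],P[...,2]
cv2.imwrite('pics/w3.png',f['color'])
for a,b in [(97,103),(50,90),(12,50)]:
    m=(x>460)&(x<540)&(y>310)&(y<400)&(z>a)&(z<b); t=P[m]
    if len(t): print(a,b,len(t),t.mean(0).round(1),np.percentile(t,2,axis=0).round(1),np.percentile(t,98,axis=0).round(1))
go((495,353,61),1.6)
E
```

```text
time: 5.47
position: [495.1, 352.2, 179.8]
orientation: [-0.029, 0.999, 0.013, -0.003]
wrist_force: [-0.4, 0.0, 0.2]
finger_gap: 0.997
97 103 647 [494.3 355.4  99.8] [485.8 346.6  97.5] [502.8 364.  101.4]
50 90 233 [494.2 362.8  71.9] [485.3 357.5  51.6] [503.6 364.8  89. ]
12 50 149 [494.2 362.9  32.6] [485.1 358.2  13.9] [503.2 364.8  49.6]
pos [495.6 352.4 180.7] yaw 1.5 z [-0.006  0.059 -0.998] J [0.59 0.26 0.02 1.3  0.05 2.14] F [-0.7 -0.4  0.5] t 5.52 gap 1.005
ROW [-0.      0.0129  0.2391] -0.0004
```

View pics/w3.png

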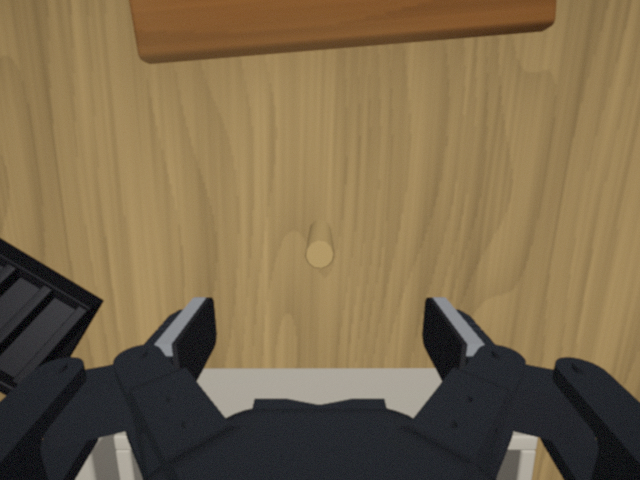

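The peg is at px (320,245), and its top centre comes out at about (494.3, 355). I'll descend and grip near the top.

```bash
python3 -c "
from fit import *
go((494.5,354.8,70),1.6)"; 
```

```text
pos [495.6 352.4 180.7] yaw 1.5 z [-0.006  0.059 -0.998] J [0.59 0.26 0.02 1.3  0.05 2.14] F [-0.7 -0.4  0.5] t 5.52 gap 1.005
ROW [-0.001   0.0082  0.2214] -0.0004
```

```bash
python3 -m jog '[[[100,-0.001,0.0082,0.06,0],[100,-0.001,0.0082,0.12,0],[100,-0.001,0.0082,0.18,0],[100,-0.001,0.0082,0.221,0],[100,-0.001,0.0082,0.221,0],[60,-0.001,0.0082,0.221,0],[30,-0.001,0.0082,0.221,0],[10,-0.001,0.0082,0.221,0],[10,-0.001,0.0082,0.221,0],[10,-0.001,0.0082,0.221,0]]]' 40;  python3 -m jog '[[[5,0,0,0,0],[5,0,0,0,0],[5,0,0,-0.02,0],[5,0,0,-0.06,0],[5,0,0,-0.1,0],[5,0,0,-0.14,0],[5,0,0,-0.14,0]]]'; python3 - <<'E'
from fit import *
f=cam('wrist'); P=cloud(f); cv2.imwrite('pics/w4.png',f['color'])
r=Rq(env.state()['orientation']).as_matrix(); p=env.state()['position']
Q=(P-p)@r # tool coords
m=(abs(Q[...,0])<11)&(abs(Q[...,1])<14)&(Q[...,2]>0)&(Q[...,2]<75); t=Q[m]; print('peg in tool',len(t),t.mean(0).round(1),np.percentile(t,2,axis=0).round(1),np.percentile(t,98,axis=0).round(1))
go((617.5,67.9,200),1.6)
E
```

```text
time: 6.35
position: [495.3, 355.3, 71.8]
orientation: [-0.03, 0.999, 0.013, -0.002]
wrist_force: [0.5, -0.5, -0.0]
finger_gap: 0.3
time: 6.93
position: [497.3, 352.0, 146.8]
orientation: [-0.032, 0.999, 0.013, 0.001]
wrist_force: [-0.2, 0.8, 0.3]
finger_gap: 0.22
peg in tool 1146 [ 0.3 -6.2 27.7] [-8.7 -9.3  0.9] [ 9.5 -0.6 65.1]
pos [496.8 351.8 144.7] yaw 1.4 z [ 0.     0.063 -0.998] J [ 0.59  0.27 -0.06  1.21  0.05  2.14] F [ 0.7  0.2 -0.3] t 6.98 gap 0.217
ROW [ 0.2272  0.5657 -0.146 ] -0.0004
```

```bash
python3 -m jog '[[[5,0.02,0.05,-0.146,0],[5,0.05,0.12,-0.146,0],[5,0.227,0.565,-0.146,0],[5,0.227,0.565,-0.146,0],[5,0.227,0.565,-0.146,0],[5,0.227,0.565,-0.146,0],[5,0.227,0.565,-0.146,0],[5,0.227,0.565,-0.146,0],[5,0.227,0.565,-0.146,0],[5,0.227,0.565,-0.146,0]]]'; python3 - <<'E'
from fit import *
f=cam('wrist'); P=cloud(f); cv2.imwrite('pics/w4.png',f['color']); s=env.state()
r=Rq(s['orientation']).as_matrix(); p=s['position']
Q=P-p
for a in range(-65,0,10):
    m=(abs(Q[...,0])<14)&(abs(Q[...,1])<16)&(Q[...,2]>a-5)&(Q[...,2]<a+5); t=Q[m]
    if len(t): print(a,len(t),'x',np.percentile(t[:,0],[1,99]).round(1),'y',np.percentile(t[:,1],[1,50,99]).round(1))
m=(abs(Q[...,0])<14)&(abs(Q[...,1])<16)&(Q[...,2]>-90); print('lowest',np.nanpercentile(Q[m][:,2],1))
go((617.5,67.9,200),1.6)
# hole in view
im=f['color']; print(proj(f,(617.5,67.9,26)))
E
```

```text
time: 7.82
position: [617.8, 65.5, 198.5]
orientation: [-0.031, 0.999, 0.01, -0.001]
wrist_force: [-0.2, 0.6, -1.0]
finger_gap: 0.221
-65 98 x [-8.8  9.5] y [0.5 6.6 7.9]
-55 116 x [-9.1  9.5] y [0.3 6.5 8. ]
-45 141 x [-8.9  9.7] y [0.1 6.5 8. ]
-35 163 x [-8.8  9.7] y [0.4 6.6 8. ]
-25 195 x [-8.9  9.7] y [0.1 6.5 7.9]
-15 226 x [-8.7 10. ] y [-0.2  6.5  7.8]
-5 262 x [-8.8  9.7] y [0.6 6.4 7.9]
lowest -49.33455762719628
pos [617.2  67.2 198.8] yaw 1.3 z [-0.002  0.063 -0.998] J [0.08 0.31 0.12 1.38 0.06 1.63] F [-0.4  0.9 -0.3] t 7.87 gap 0.218
ROW [ 0.0005 -0.0015 -0.0023] -0.0008
(np.float64(318.84192517869565), np.float64(231.10614621946144))
```

View pics/w4.png

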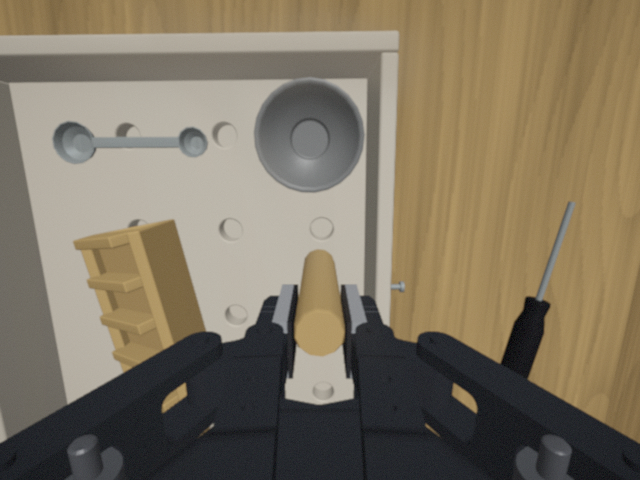

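```bash
python3 -m jog '[[[5,0.003,-0.008,0.03,0],[5,0.003,-0.012,0.09,0],[5,0.003,-0.014,0.15,0],[5,0.003,-0.0185,0.175,0],[5,0.003,-0.0185,0.175,0],[5,0.003,-0.0185,0.175,0]]]'; python3 - <<'E'
from fit import *
f=cam('wrist'); P=cloud(f); s=env.state(); p=s['position']; K=np.array(f['mtx'])
Q=P-p; m=(abs(Q[...,0])<14)&(abs(Q[...,1])<16)&(Q[...,2]>-66)&(Q[...,2]<-5); t=Q[m]; print(len(t),np.percentile(t,[1,99],axis=0).round(1))
for h in [(619,70),(617.5,67.9)]: print(proj(f,(*h,26)))
u,v=map(int,proj(f,(619,70,26))); c=f['color'][v-60:v+60,u-70:u+70]; cv2.imwrite('pics/w5.png',cv2.resize(c,None,fx=5,fy=5,interpolation=cv2.INTER_CUBIC)); print('crop origin',u-70,v-60)
go((619,72,110),1.6)
E
```

```text
time: 8.37
position: [617.2, 83.7, 111.5]
orientation: [-0.032, 0.999, 0.012, -0.002]
wrist_force: [0.5, -1.1, -0.0]
finger_gap: 0.219
1048 [[-10.6   2.2 -65.1]
 [  8.1  10.   -5.4]]
(np.float64(321.4482559886578), np.float64(275.7999474782499))
(np.float64(319.2223365306776), np.float64(278.6302612801061))
crop origin 251 215
pos [618.2  83.4 112.9] yaw 1.4 z [-0.002  0.063 -0.998] J [ 0.1   0.33 -0.04  1.19  0.06  1.65] F [-0.3 -0.3  0.1] t 8.42 gap 0.219
ROW [0.0011 0.0232 0.0043] -0.0005
```

View pics/w5.png

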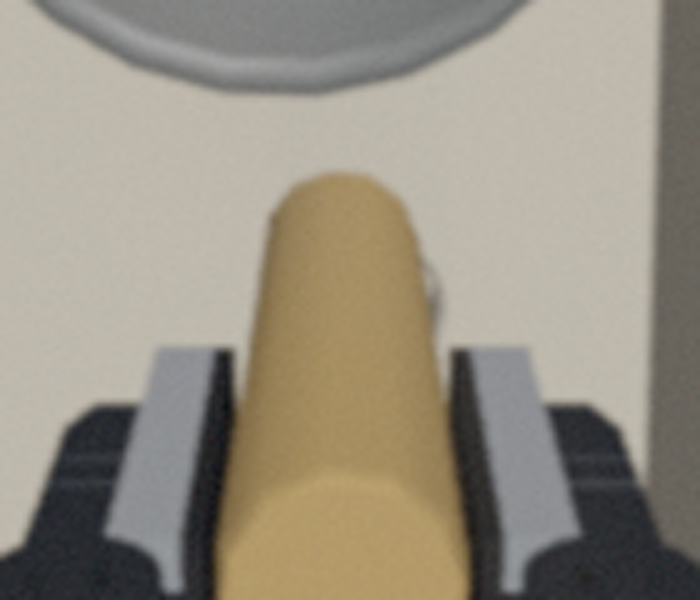

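The tilt carried the peg past in y, so it now hides the hole. I'll back off to the −y side so the hole shows, then measure the peg and hole in one frame.

```bash
python3 -m jog '[[[5,0.002,0.02,-0.01,0],[5,0.002,0.06,-0.01,0],[5,0.002,0.076,-0.01,0],[5,0.002,0.076,-0.01,0],[5,0.002,0.076,-0.01,0]]]'; cat > look.py <<'E'
from fit import *
f=cam('wrist'); P=cloud(f); p=env.state()['position']
Q=P-p; m=(abs(Q[...,0])<14)&(abs(Q[...,1])<16)&(Q[...,2]>-66)&(Q[...,2]<-5); t=P[m]; a=np.percentile(t,[1,99],axis=0); print('peg ctr',((a[0]+a[1])/2)[0].round(1),(a[1][1]-10.0).round(1))
g=cv2.cvtColor(f['color'],cv2.COLOR_BGR2GRAY)
u,v=map(int,proj(f,(619,70,26))); print('pred',u,v)
c=f['color'][v-50:v+50,u-60:u+60]; cv2.imwrite('pics/w6.png',cv2.resize(c,None,fx=6,fy=6,interpolation=cv2.INTER_CUBIC)); np.savez('pics/w6.npz',T=f['T'],mtx=f['mtx'],o=(u-60,v-50))
E
python3 look.py
```

```text
time: 8.83
position: [620.5, 44.7, 116.5]
orientation: [-0.032, 0.999, 0.012, 0.0]
wrist_force: [0.8, 0.6, -0.1]
finger_gap: 0.213
peg ctr 620.5 44.4
pred 317 219
```

View pics/w6.png

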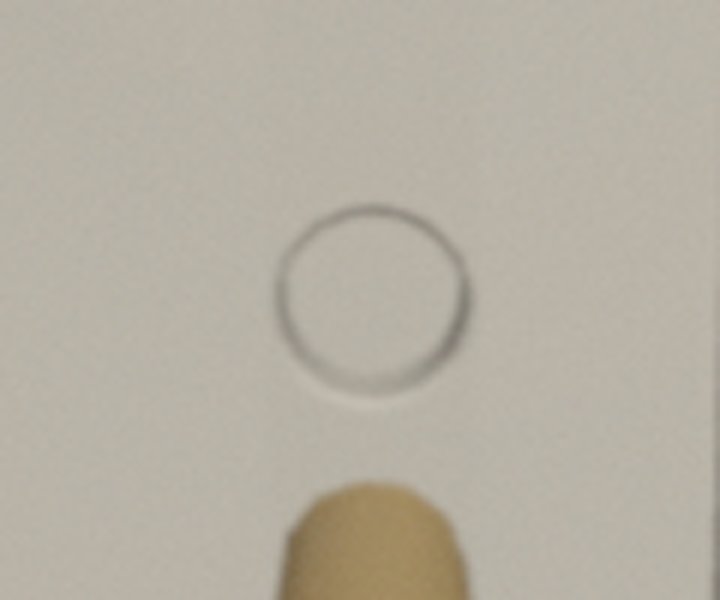

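```bash
python3 - <<'E'
from fit import *
d=np.load('pics/w6.npz'); f={'T':d['T'],'mtx':d['mtx']}; o=d['o']
h=ray(f,o[0]+373/6,o[1]+301/6,26); print(h, ray(f,o[0]+373/6,o[1]+301/6,26)-[620.5,44.4,0])
dx,dy=h[0]-620.5,h[1]-44.4
s=env.state()['position']; go((s[0]+dx,s[1]+dy,100))
go((s[0]+dx,s[1]+dy,78))
E
```

```text
[620.22081477  70.03084197  26.        ] [-0.27918523 25.63084197 26.        ]
pos [620.4  45.1 116.2] yaw 1.4 z [-0.001  0.064 -0.998] J [ 0.04  0.33 -0.04  1.2   0.06  1.59] F [-0.1 -0.5 -0.8] t 8.88 gap 0.219
ROW [ 0.0006 -0.0491  0.0356] 0
pos [620.4  45.1 116.2] yaw 1.4 z [-0.001  0.064 -0.998] J [ 0.04  0.33 -0.04  1.2   0.06  1.59] F [-0.1 -0.5 -0.8] t 8.88 gap 0.219
ROW [ 0.0006 -0.0463  0.0795] 0
```

```bash
python3 -m jog '[[[5,0.0006,-0.02,0.01,0],[5,0.0006,-0.0491,0.034,0],[5,0.0006,-0.0491,0.0356,0],[5,0.0006,-0.0491,0.0356,0],[5,0.0006,-0.0491,0.0356,0],[5,0.0006,-0.0483,0.047,0],[5,0.0006,-0.0483,0.047,0],[5,0.0006,-0.0478,0.055,0],[5,0.0006,-0.0478,0.055,0]]]'; python3 -c "
from fit import *
go((620.1,70.7,78))"
```

```text
time: 9.63
position: [619.8, 70.5, 89.4]
orientation: [-0.032, 0.999, 0.012, -0.0]
wrist_force: [0.2, 0.0, -0.2]
finger_gap: 0.219
pos [619.8  70.5  89.4] yaw 1.3 z [-0.001  0.064 -0.998] J [ 0.08  0.34 -0.08  1.15  0.06  1.63] F [ 0.2  0.  -0.2] t 9.63 gap 0.219
ROW [0.0006 0.001  0.0228] 0
```

```bash
python3 -m jog '[[[5,0,0.0007,0.01,0],[5,0,0.001,0.018,0],[5,0,0.0013,0.0225,0],[5,0,0.0013,0.0225,0],[5,0,0.0015,0.026,0],[5,0,0.0015,0.026,0]]]'; python3 -c "
from fit import *
go((620.1,70.7,78))"
```

```text
time: 10.13
position: [620.5, 70.6, 79.8]
orientation: [-0.032, 0.999, 0.012, 0.001]
wrist_force: [-6.3, -1.3, 20.3]
finger_gap: 0.219
pos [620.5  70.6  79.8] yaw 1.3 z [ 0.002  0.064 -0.998] J [ 0.08  0.34 -0.1   1.12  0.06  1.63] F [-6.3 -1.3 20.3] t 10.13 gap 0.219
ROW [-0.0007  0.0001  0.0035] 0
```

The peg has bottomed: TCP z went from 71.8 at the grip to 79.8, an 8 mm rise that matches the 8 mm hole bottom. I'll release with a limited opening.

```bash
python3 -m jog '[[[5,0.001,0,0,0],[25,0.0,0,0,0],[38,0.0,0,0,0],[38,0.0,0,0,0],[38,0.0,0,0,0],[38,0,-0.001,-0.03,0],[38,0,-0.005,-0.07,0],[38,0,-0.01,-0.15,0],[38,0,-0.01,-0.15,0],[38,0,-0.01,-0.15,0]]]';  python3 - <<'E'
from fit import *
f=cam('wrist'); P=cloud(f); cv2.imwrite('pics/w7.png',f['color']); x,y,z=P[...,0],P[...,1],P[...,2]
m=(x>595)&(x<645)&(y>45)&(y<95)
for a,b in [(100,115),(40,95)]:
    t=P[m&(z>a)&(z<b)]; print(len(t), t.mean(0).round(1) if len(t) else '', np.percentile(t,[2,98],axis=0).round(1).tolist() if len(t) else '')
q=P[(x>400)&(x<560)&(y>-140)&(y<100)&(z>88)&(z<103)]; print(len(q)); 
if len(q): r=cv2.minAreaRect(q[:,:2].astype(np.float32)); print(r,cv2.boxPoints(r).round(0).tolist())
go((495,-20,200),1.6)
E
```

```text
time: 10.97
position: [621.8, 70.9, 157.3]
orientation: [-0.032, 0.999, 0.012, 0.004]
wrist_force: [-0.2, 0.3, -1.1]
finger_gap: 0.38
897 [620.1  70.9 107.5] [[611.1, 61.7, 101.7], [628.8, 79.2, 109.3]]
428 [620.1  77.7  71. ] [[611.2, 72.5, 42.4], [629.3, 79.7, 94.4]]
3461
((485.4601745605469, -4.88507080078125), (33.7503776550293, 161.60475158691406), 12.285846710205078) [[452.0, 70.0], [486.0, -87.0], [519.0, -80.0], [485.0, 78.0]]
pos [620.8  70.9 155.4] yaw 1.3 z [ 0.004  0.065 -0.998] J [0.08 0.32 0.03 1.28 0.06 1.63] F [ 0.4  0.8 -0.1] t 11.02 gap 0.379
ROW [-0.2552  0.1696 -0.1016] -0.0008
```

View pics/w7.png

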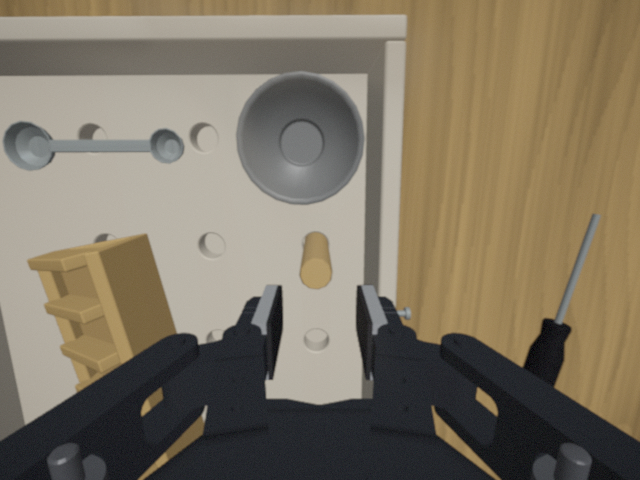

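The peg stands fully down, with its top at 108 mm as expected. Next I'll shut the fingers and hover over the rack's middle slot at the rack's yaw. I'll use the slot to slide the rack.

```bash
python3 -c "
from fit import *
go((457,-22,135),12.3)"
```

```text
pos [620.8  70.9 155.4] yaw 1.3 z [ 0.004  0.065 -0.998] J [0.08 0.32 0.03 1.28 0.06 1.63] F [ 0.4  0.8 -0.1] t 11.02 gap 0.379
ROW [-0.332   0.1802  0.0276] -0.0305
```

```bash
python3 -m jog '[[[10,-0.1,0.05,0,-0.01],[0,-0.332,0.18,0.01,-0.03],[0,-0.332,0.18,0.028,-0.03],[0,-0.332,0.18,0.028,-0.03],[0,-0.332,0.18,0.028,-0.03],[0,-0.332,0.18,0.028,-0.03],[0,-0.332,0.18,0.028,-0.03],[0,-0.332,0.18,0.028,-0.03]]]';  python3 - <<'E'
from fit import *
f=cam('wrist'); P=cloud(f); cv2.imwrite('pics/w8.png',f['color']); x,y,z=P[...,0],P[...,1],P[...,2]; np.save('pics/w8.npy',P)
print([(np.round(d['at'],0).tolist(),round(d['conf'],2)) for n in ('rack_slot','rack_rib','rack') for d in env.search_frame('wrist',n)[:3]])
q=P[(x>400)&(x<560)&(y>-140)&(y<100)&(z>80)&(z<99)]; print(len(q)); 
go((457,-22,135),12.3)
f=cam('scene'); P=cloud(f); cv2.imwrite('pics/s8.png',f['color'])
E
```

```text
time: 11.68
position: [457.3, -21.7, 134.3]
orientation: [-0.032, 0.994, 0.106, 0.005]
wrist_force: [-1.0, -0.3, -0.1]
finger_gap: 0.0
[([463.0, 16.0, 70.0], 0.74), ([462.0, 11.0, 69.0], 0.57), ([456.0, 16.0, 71.0], 0.92), ([659.0, -34.0, 54.0], 0.32)]
9470
pos [457.8 -21.4 134.5] yaw 12.2 z [ 0.003  0.065 -0.998] J [-0.09  0.02 -0.37  1.18  0.06  1.27] F [-0.  -0.5  1.4] t 11.88 gap -0.002
ROW [-0.0019  0.0007 -0.0011] -0.0004
```

View pics/w8.png

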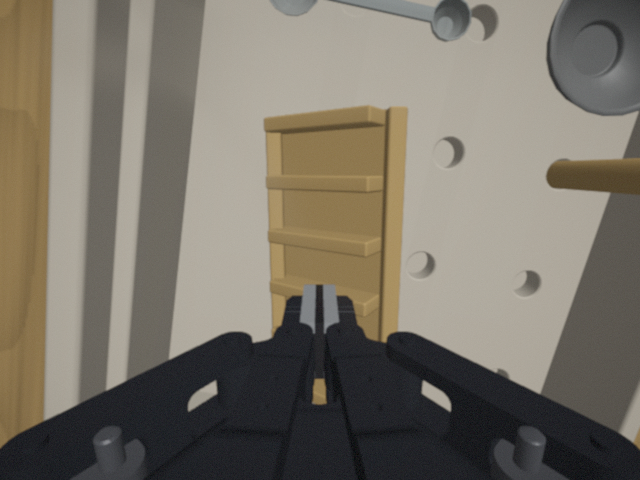

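```bash
python3 - <<'E'
from fit import *
P=np.load('pics/w8.npy').reshape(-1,3); P=P[(P[:,0]>400)&(P[:,0]<560)&(P[:,1]>-30)&(P[:,1]<100)&(P[:,2]>30)&(P[:,2]<103)]
# yaw from back face top strip and left end
best=None
for yaw in np.arange(9,16,.25):
    c,s=np.cos(np.radians(yaw)),np.sin(np.radians(yaw)); X=P[:,0]*c+P[:,1]*s
    h=np.histogram(X[P[:,2]>88],bins=np.arange(380,600,1))[0]; k=(h.astype(float)**2).sum()
    if best is None or k>best[0]: best=(k,yaw)
yaw=best[1]; print('yaw',yaw)
c,s=np.cos(np.radians(yaw)),np.sin(np.radians(yaw)); X=P[:,0]*c+P[:,1]*s; Y=-P[:,0]*s+P[:,1]*c; Z=P[:,2]-26
t=Z>62; print('X of top',np.percentile(X[t],[1,50,99]).round(1)); print('Yend',np.percentile(Y[Z>40],[98,99.5]).round(1))
xo=np.percentile(X[t],99)-40; print('origin X',xo)
u=X-xo; h=Z-(34+.727*u); m=(u>-15)&(u<20)
for a in np.arange(-125,0,3): 
    k=m&(Y>=a)&(Y<a+3)
    if k.sum()>5: print(a+1.5,k.sum(),np.percentile(h[k],[10,50,90]).round(0), end=' | ')
p=env.state()['position']; print('\nTCP rack X',p[0]*c+p[1]*s-xo,'Y',-p[0]*s+p[1]*c)
E
```

```text
yaw 12.0
X of top [457.3 481.4 489. ]
Yend [-26.8 -25.8]
origin X 449.02423508980974
-123.5 223 [-1. -0.  1.] | -120.5 243 [-1. -0.  1.] | -117.5 242 [-1. -0.  1.] | -114.5 247 [-1. -0.  1.] | -111.5 249 [-1. -0.  1.] | -108.5 23 [-1.  0.  1.] | -105.5 70 [21. 22. 22.] | -102.5 313 [21. 22. 23.] | -99.5 318 [21. 22. 23.] | -96.5 686 [ 0. 15. 22.] | -93.5 261 [-1. -0.  1.] | -90.5 268 [-1. -0.  1.] | -87.5 263 [-1. -0.  1.] | -84.5 278 [-1. -0.  1.] | -81.5 271 [-1. -0.  1.] | -78.5 273 [-1. -0.  1.] | -75.5 280 [-1. -0.  1.] | -72.5 281 [-1. -0.  1.] | -69.5 193 [20. 22. 23.] | -66.5 351 [21. 22. 23.] | -63.5 353 [21. 22. 23.] | -60.5 375 [-0. 14. 22.] | -57.5 294 [-1. -0.  1.] | -54.5 281 [-1.  0.  1.] | -51.5 288 [-1. -0.  1.] | -48.5 300 [-1.  0.  1.] | -45.5 302 [-1. -0.  1.] | -42.5 309 [-1.  0.  1.] | -39.5 310 [-1.  0.  1.] | -36.5 304 [-1.  0.  1.] | -33.5 663 [ 0. 20. 23.] | -30.5 395 [21. 22. 23.] | -27.5 398 [21. 22. 23.] | -24.5 66 [20. 22. 22.] | 
TCP rack X -5.766613628539062 Y -116.14566362076498
```

```bash
python3 -c "
from fit import *
go((454,-24.2,80),12.0)
go((454,-24.2,66),12.0)"
```

```text
pos [457.7 -21.4 134.5] yaw 12.2 z [ 0.003  0.065 -0.998] J [-0.09  0.02 -0.37  1.18  0.06  1.27] F [-0.1  0.1 -0.1] t 11.93 gap 0.001
ROW [-0.0103  0.0106  0.1085] 0.0004
pos [457.7 -21.4 134.5] yaw 12.2 z [ 0.003  0.065 -0.998] J [-0.09  0.02 -0.37  1.18  0.06  1.27] F [-0.1  0.1 -0.1] t 11.93 gap 0.001
ROW [-0.0108  0.0124  0.1364] 0.0004
```

```bash
python3 -m jog '[[[0,-0.0103,0.0085,0.04,0],[0,-0.0103,0.0095,0.08,0],[0,-0.0103,0.0106,0.108,0],[0,-0.0103,0.0106,0.108,0],[0,-0.0108,0.0115,0.12,0],[0,-0.0108,0.012,0.13,0],[0,-0.0108,0.0124,0.136,0],[0,-0.0108,0.0124,0.136,0]]]'; python3 -c "
from fit import *
go((454,-24.2,62),12.0)"
```

```text
time: 12.6
position: [454.1, -24.2, 66.1]
orientation: [-0.032, 0.994, 0.106, 0.005]
wrist_force: [-0.5, -1.2, 0.3]
finger_gap: 0.004
pos [454.1 -24.2  66.1] yaw 12.2 z [ 0.003  0.065 -0.998] J [-0.1   0.05 -0.49  1.03  0.06  1.26] F [-0.5 -1.2  0.3] t 12.6 gap 0.004
ROW [-0.0003  0.0005  0.0082] 0.0005
```

Fingertips are in the slot with no contact yet. Next I'll slide the rack right and forward, turning it square.

```bash
python3 -c "
from fit import *
go((500,-34,64),7.0)
go((545,-44,64),2)"
```

```text
pos [454.1 -24.2  66.1] yaw 12.2 z [ 0.003  0.065 -0.998] J [-0.1   0.05 -0.49  1.03  0.06  1.26] F [-0.5 -1.2  0.3] t 12.6 gap 0.004
ROW [0.0855 0.0388 0.0032] 0.0144
pos [454.1 -24.2  66.1] yaw 12.2 z [ 0.003  0.065 -0.998] J [-0.1   0.05 -0.49  1.03  0.06  1.26] F [-0.5 -1.2  0.3] t 12.6 gap 0.004
ROW [0.1693 0.0774 0.0023] 0.0282
```

```bash
python3 -m jog '[[[0,0.01,0.004,0.004,0.002],[0,0.03,0.013,0.004,0.005],[0,0.05,0.022,0.004,0.008],[0,0.068,0.03,0.0035,0.011],[0,0.086,0.039,0.003,0.0144],[0,0.103,0.047,0.003,0.017],[0,0.12,0.055,0.003,0.02],[0,0.137,0.063,0.003,0.023],[0,0.154,0.07,0.0025,0.026],[0,0.169,0.077,0.0025,0.028]]]'; cat > rk.py <<'E'
from fit import *
f=cam('wrist'); P=cloud(f).reshape(-1,3); p=env.state()['position']
P=P[(P[:,2]>34)&(P[:,2]<103)&(abs(P[:,0]-p[0]-10)<75)&(P[:,1]>p[1]-10)&(P[:,1]<p[1]+125)]
# drop peg
P=P[np.hypot(P[:,0]-620.2,P[:,1]-70.7)>14]
P=P[P[:,0]<508.5+152.5-.028*(P[:,1]-22)]
best=None
T=P[(P[:,2]>89)]
for yaw in np.arange(-12,16,.25):
    c,s=np.cos(np.radians(yaw)),np.sin(np.radians(yaw)); X=T[:,0]*c+T[:,1]*s
    k=(np.histogram(X,bins=np.arange(300,750,1))[0].astype(float)**2).sum()
    if best is None or k>best[0]: best=(k,yaw)
yaw=best[1]; c,s=np.cos(np.radians(yaw)),np.sin(np.radians(yaw)); X=P[:,0]*c+P[:,1]*s; Y=-P[:,0]*s+P[:,1]*c; Z=P[:,2]-26
xb=np.percentile(X[Z>62],99); ye=np.percentile(Y[Z>40],99.5)
xo,yo=xb-40,ye-93; w=(xo*c-yo*s,xo*s+yo*c); t=np.radians(1.62); d=np.array(w)-[508.5,22.3]; D=(d[0]*np.cos(t)+d[1]*np.sin(t),-d[0]*np.sin(t)+d[1]*np.cos(t))
u=X-xo; m=(abs(u)<20); h=Z-(34+.727*u); r=h[m&(abs(h)<6)]
print('n',len(P),'rack yaw',yaw,'origin',np.round(w,1),'drawer frame',np.round(D,1),'goal 113,-58 yaw 1.6; ramp h',np.median(r).round(1))
E
python3 rk.py; python3 -c "
from fit import *
go((590,-48,64),0)"
```

```text
time: 13.43
position: [546.0, -44.1, 64.1]
orientation: [-0.032, 0.999, 0.018, 0.002]
wrist_force: [-4.3, 0.4, 5.5]
finger_gap: -0.003
n 51756 rack yaw 8.25 origin [545.9 -44.2] drawer frame [ 35.5 -67.5] goal 113,-58 yaw 1.6; ramp h -0.1
pos [547.5 -44.4  64.1] yaw 2.0 z [ 0.005  0.064 -0.998] J [-0.12  0.22 -0.29  1.05  0.06  1.42] F [ 1.1 -0.2  0.2] t 13.48 gap -0.001
ROW [0.0846 0.0101 0.0001] 0.0055
```

```bash
python3 -m jog '[[[0,0.02,0.002,0,0.003],[0,0.036,0.004,0,0.006],[0,0.052,0.006,0,0.009],[0,0.068,0.008,0,0.012],[0,0.084,0.009,0,0.014],[0,0.1,0.009,0,0.014],[0,0.115,0.009,0,0.014],[0,0.128,0.009,0,0.014],[0,0.138,0.009,0,0.014],[0,0.138,0.009,0,0.014]]]'; python3 rk.py; python3 -c "
from fit import *
go((624,-48,64),0)"
```

```text
time: 14.32
position: [617.9, -46.4, 64.1]
orientation: [-0.032, 0.999, -0.026, 0.002]
wrist_force: [-0.5, -0.4, 0.3]
finger_gap: 0.003
n 52825 rack yaw 4.0 origin [625.3 -38.5] drawer frame [115.1 -64. ] goal 113,-58 yaw 1.6; ramp h 5.2
pos [617.4 -46.5  64. ] yaw -3.0 z [ 0.006  0.064 -0.998] J [-0.11  0.35 -0.13  1.1   0.06  1.52] F [ 0.5 -0.3 -0.3] t 14.37 gap -0.001
ROW [ 0.0134  0.0024 -0.    ] -0.0084
```

```bash
cat > rk.py <<'E'
from fit import *
f=cam('wrist'); P=cloud(f).reshape(-1,3); p=env.state()['position']
P=P[(P[:,2]>40)&(P[:,2]<100)&(abs(P[:,0]-p[0])<45)&(P[:,1]>p[1]+8)&(P[:,1]<p[1]+120)]
P=P[np.hypot(P[:,0]-620.2,P[:,1]-70.7)>14]
S=P.copy(); xo=p[0]; n=None
h=S[:,2]-60-.727*(S[:,0]-xo)
for tol in (12,6,3,2,2,2):
    m=abs(h)<tol; A=np.c_[S[m,0],S[m,1],np.ones(m.sum())]; k=np.linalg.lstsq(A,S[m,2],rcond=None)[0]; h=S[:,2]-np.c_[S[:,0],S[:,1],np.ones(len(S))]@k
slope=np.hypot(k[0],k[1]); yaw=np.degrees(np.arctan2(k[1],k[0])); c,s=np.cos(np.radians(yaw)),np.sin(np.radians(yaw))
xo=(60-k[2])/slope # X at ramp height 34
X=P[:,0]*c+P[:,1]*s; Y=-P[:,0]*s+P[:,1]*c; E=Y[(P[:,2]>45)&(abs(X-xo)<25)&(X-xo<25)&(abs(h)<24)]; ye=np.percentile(E,99.5); yo=ye-93
w=np.array((xo*c-yo*s,xo*s+yo*c)); t=np.radians(1.62); d=w-[508.5,22.3]
print('n',m.sum(),'slope',np.degrees(np.arctan(slope)).round(1),'yaw',yaw.round(1),'origin',w.round(1),'drawer',(d@np.array([[np.cos(t),-np.sin(t)],[np.sin(t),np.cos(t)]])).round(1),'goal 113,-58,1.6')
E
python3 rk.py
python3 -m jog '[[[0,0.005,0.001,0,-0.002],[0,0.011,0.002,0,-0.004],[0,0.018,0.002,0,-0.006],[0,0.022,0.002,0,-0.008],[0,0.026,0.002,0,-0.01],[0,0.026,0.002,0,-0.012]]]'; python3 rk.py; python3 -c "
from fit import *
go((624,-40,64),1.6)"
```

```text
n 18934 slope 36.1 yaw 3.9 origin [618.5 -46.7] drawer [108.  -72.1] goal 113,-58,1.6
time: 14.92
position: [623.7, -48.0, 63.7]
orientation: [-0.032, 0.999, 0.012, -0.003]
wrist_force: [-22.8, 1.0, 14.6]
finger_gap: 0.002
n 24847 slope 37.9 yaw 1.6 origin [622.6 -47.6] drawer [112.1 -73.1] goal 113,-58,1.6
pos [623.8 -48.   63.7] yaw 1.4 z [-0.006  0.065 -0.998] J [-0.11  0.37 -0.1   1.12  0.06  1.44] F [-21.7   1.3  13.4] t 14.97 gap -0.002
ROW [ 0.0009 -0.016   0.0004] -0.0007
```

```bash
python3 -m jog '[[[0,-0.003,0,0,0],[0,-0.003,-0.008,0,0],[0,-0.003,-0.016,0,0],[0,-0.003,-0.022,0,0],[0,-0.003,-0.028,0,0],[0,-0.003,-0.028,0,0]]]'; python3 rk.py; python3 -c "
from fit import *
go((624,-30,64),1.6)"
```

```text
time: 15.47
position: [622.2, -33.3, 64.5]
orientation: [-0.033, 0.999, 0.012, -0.002]
wrist_force: [-1.2, -0.9, 0.9]
finger_gap: 0.002
n 23687 slope 38.1 yaw 1.6 origin [622.3 -36.2] drawer [112.1 -61.7] goal 113,-58,1.6
pos [622.3 -33.3  64.5] yaw 1.4 z [-0.005  0.065 -0.998] J [-0.08  0.36 -0.1   1.11  0.06  1.46] F [-0.   0.6  0.2] t 15.52 gap -0.0
ROW [ 0.0035 -0.0065  0.0015] -0.0005
```

```bash
python3 -m jog '[[[0,0.001,-0.003,0,0],[0,0.001,-0.006,0,0],[0,0.001,-0.009,0,0],[0,0.001,-0.011,0,0],[0,0.001,-0.011,0,0]]]'; python3 rk.py; python3 -c "
from fit import *
go((624,-30,64),1.6)"
```

```text
time: 15.93
position: [622.6, -29.5, 64.7]
orientation: [-0.031, 0.999, 0.012, -0.002]
wrist_force: [-0.8, -8.0, -1.5]
finger_gap: 0.001
n 23926 slope 37.9 yaw 1.7 origin [622.3 -32.9] drawer [112.1 -58.4] goal 113,-58,1.6
pos [622.6 -29.5  64.7] yaw 1.3 z [-0.006  0.062 -0.998] J [-0.08  0.36 -0.1   1.11  0.06  1.47] F [-1.3 -7.6 -0.1] t 15.98 gap 0.001
ROW [0.0027 0.0011 0.0013] -0.0007
```

The rack is flush and its end touches the peg (Fy ≈ −8 N, lateral −58.4 against a goal of −58). Next comes the slanting push.

```bash
python3 -m jog '[[[0,0.002,-0.0015,0.001,0],[0,0.004,-0.0015,0.003,0],[0,0.006,-0.0015,0.005,0],[0,0.007,-0.0015,0.006,0],[0,0.007,-0.0015,0.006,0],[0,0.007,-0.0015,0.006,0]]]'; python3 rk.py; python3 -c "
from fit import *
go((622.6,-29.5,64.7),1.6)"
```

```text
time: 16.48
position: [623.5, -29.6, 63.9]
orientation: [-0.03, 0.999, 0.011, -0.004]
wrist_force: [-16.3, -5.5, 19.5]
finger_gap: 0.002
n 24240 slope 37.8 yaw 1.7 origin [622.4 -33. ] drawer [112.3 -58.5] goal 113,-58,1.6
pos [623.5 -29.6  63.9] yaw 1.3 z [-0.009  0.06  -0.998] J [-0.08  0.37 -0.1   1.12  0.06  1.47] F [-16.4  -6.5  19.4] t 16.53 gap -0.0
ROW [-0.0018 -0.0004 -0.0015] -0.0009
```

Total is about 26 N, so I'll ease it to about 20 N while keeping contact.

```bash
python3 -m jog '[[[0,0.004,-0.0007,0.0036,0],[0,0.004,-0.0007,0.0036,0],[0,0.004,-0.0007,0.0036,0],[0,0.004,-0.0007,0.0036,0]]]'; python3 rk.py; python3 - <<'E'
from fit import *
go((622.6,-29.5,64.7),1.6)
f=cam('scene'); P=cloud(f); x,y,z=P[...,0],P[...,1],P[...,2]
for n in ('peg','dish','spoon','vials','rack'): print(n,[(np.round(d['at'],0).tolist(),round(d['conf'],2)) for d in env.search_frame('scene',n)[:3]])
u,v=map(int,proj(f,(620,-20,60))); c=f['color'][max(0,v-90):v+90,max(0,u-120):u+120]; cv2.imwrite('pics/end.png',cv2.resize(c,None,fx=3.3,fy=3.3,interpolation=cv2.INTER_CUBIC))
E
```

```text
time: 16.87
position: [623.4, -29.7, 64.0]
orientation: [-0.029, 0.999, 0.011, -0.005]
wrist_force: [-13.4, -3.6, 15.5]
finger_gap: -0.002
n 24292 slope 37.8 yaw 1.8 origin [622.4 -33. ] drawer [112.3 -58.5] goal 113,-58,1.6
pos [623.4 -29.7  64. ] yaw 1.3 z [-0.011  0.058 -0.998] J [-0.07  0.37 -0.1   1.12  0.06  1.47] F [-14.   -4.4  15.9] t 16.92 gap -0.005
ROW [-0.0015 -0.0004 -0.0013] -0.001
peg [([627.0, 75.0, 107.0], 0.52)]
dish [([601.0, 152.0, 47.0], 0.63), ([674.0, 13.0, 71.0], 0.37)]
spoon [([445.0, 147.0, 39.0], 0.97)]
vials [([455.0, -348.0, 41.0], 0.97)]
rack [([196.0, 284.0, 44.0], 0.91), ([624.0, -55.0, 65.0], 0.62), ([683.0, -342.0, 43.0], 0.6)]
```

View pics/end.png

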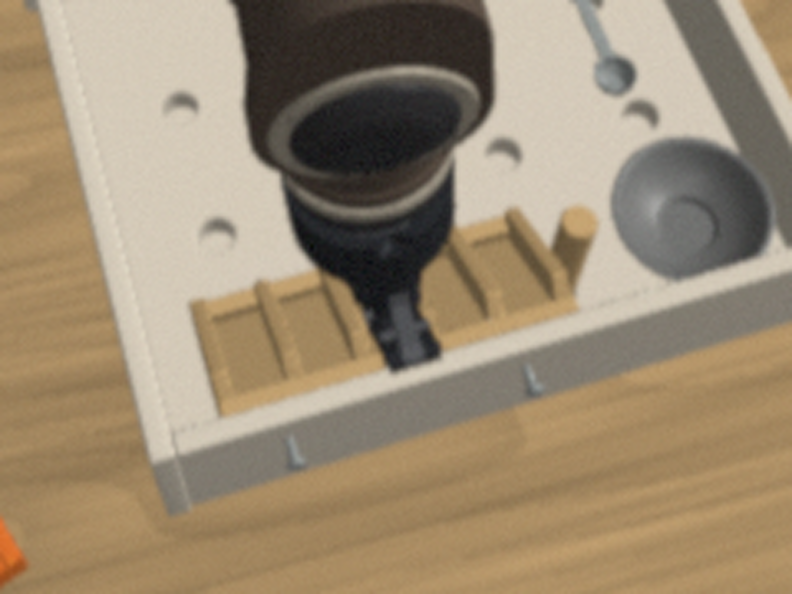

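```bash
cat >> rk.py <<'E'
P=cloud(f).reshape(-1,3); D=(P[:,:2]-[508.5,22.3])@np.array([[np.cos(t),-np.sin(t)],[np.sin(t),np.cos(t)]]); Z=P[:,2]-26
for a,b in ((-22,-4),(-58+5+9,-20)):pass
k=(D[:,1]>-15)&(D[:,1]<8)|(D[:,1]>-45)&(D[:,1]<-30)
for a in range(66,156,5):
    m=(D[:,1]>3)&(D[:,1]<23)&(D[:,0]>a)&(D[:,0]<a+5)&(Z<85)&(Z>-5)
    if m.sum()>5: print(a+2.5,m.sum(),np.percentile(Z[m],[10,50,90]).round(1),'nom ramp',round(34+.727*(a+2.5-113),1))
E
python3 rk.py
```

```text
n 24205 slope 37.9 yaw 1.7 origin [622.3 -33. ] drawer [112.2 -58.5] goal 113,-58,1.6
68.5 97 [-0.5  0.3  1.1] nom ramp 1.6
73.5 310 [21.2 22.1 22.9] nom ramp 5.3
78.5 501 [21.3 22.1 23. ] nom ramp 8.9
83.5 608 [12.6 15.  22.2] nom ramp 12.6
88.5 408 [15.  16.6 18.2] nom ramp 16.2
93.5 447 [18.8 20.3 21.8] nom ramp 19.8
98.5 467 [22.3 23.9 25.6] nom ramp 23.5
103.5 500 [26.1 27.5 29.1] nom ramp 27.1
108.5 557 [29.7 31.3 32.8] nom ramp 30.7
113.5 597 [33.2 34.9 36.5] nom ramp 34.4
118.5 604 [36.9 38.6 40.2] nom ramp 38.0
123.5 692 [40.5 42.2 43.9] nom ramp 41.6
128.5 752 [44.2 45.9 47.5] nom ramp 45.3
133.5 803 [47.8 49.6 51.2] nom ramp 48.9
138.5 881 [51.4 53.2 54.9] nom ramp 52.5
143.5 1360 [55.4 64.9 66.7] nom ramp 56.2
148.5 959 [65.3 66.1 67. ] nom ramp 59.8
153.5 1198 [65.5 68.2 69.7] nom ramp 63.4
```

The rack is level (front rail 22.1 mm, back top 66.1 mm), with no gap to the panel. Handing in while holding the push.

```bash
python3 -c "
from fit import *
go((622.6,-29.5,64.7)); print(env.job_done()); print(env.state()['wrist_force'])"
```

```text
pos [623.4 -29.6  64. ] yaw 1.3 z [-0.011  0.058 -0.998] J [-0.07  0.37 -0.1   1.12  0.06  1.47] F [-14.4  -2.6  15.4] t 17.27 gap -0.001
ROW [-0.0015 -0.0004 -0.0013] 0
the job is handed in; nothing more can be done
None
the job is handed in; nothing more can be done
```

I finished the job and handed it in at about 17 s: the peg is in its hole, the rack is against the panel and the peg, and the arm is still holding the push.

**Peg:** It stands fully down in the hole right of the dish and is released. Its top measured about 108 mm above the counter, as it should.

**Rack position:** With the shut fingers in its middle slot, I slid it flush to the back panel, then left until it met the peg. It sits within about 1 mm and 0.2° of the intended place. It lies level, shows no gap to the panel, and touched the peg with a side force of about 8 N.

**Push:** The first slanting push read about 26 N, so I eased it without losing contact. The last reading was about 14 N into the panel, 15 N into the floor and 3 N towards the peg, about 21 N in all.

**Dish, spoon and vials:** The final camera check found them where they started, to within the detector's few millimetres.

**What went wrong or disagreed:**
- The last wrist joint hit its limit early on, which left the tool tilted about 3.5° for the rest of the job. I worked around it by setting the jaws front to back and pushing in the slot instead of gripping a rib.
- The peg overshot the hole sideways once, in the air, before I corrected it.
- A rough fit of the ramp read 38° instead of 36°. A direct height profile showed the normal slope, so the rack is not tipped.
- I viewed all 12 pictures allowed, against the 8 planned.

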